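Try label-roll cores on the gauge pin and sort them

TASK

Check the two label-roll cores on the bench's gauge pin, one at a time: slide the core upright down over the pin until it is fully home on the foot or will go no further, without forcing it, then lift it off; stand it upright in the shallow tray if it went fully home, or in the deeper cardboard carton if it stopped at the tip. Put the first core away before touching the second, and leave the parcel, tape roll and rule where they are.

Things in the scene. Friction and masses are not known exactly. Their poses are not given: they have to be found in the camera images.
- core_1_mid (a point): centre (half-way up, on the axis) of a plain cardboard label-roll core: a straight open tube, 54 mm outside diameter, 100 mm tall, 150 g nominal, standing upright on the table, z = its axis. The two cores look alike outside; one has a 41 mm bore (it slides freely down the 38 mm pin), the other a 35 mm bore and a thicker wall (it stops on the cone at the pin's tip). Which is which is not told: the trial on the pin shows it
- core_2_mid (a point): centre (half-way up, on the axis) of a plain cardboard label-roll core: a straight open tube, 54 mm outside diameter, 100 mm tall, 150 g nominal, standing upright on the table, z = its axis. The two cores look alike outside; one has a 41 mm bore (it slides freely down the 38 mm pin), the other a 35 mm bore and a thicker wall (it stops on the cone at the pin's tip). Which is which is not told: the trial on the pin shows it
- gauge: gauge, fixed to the table: round dark steel foot, 100 mm diameter and 15 mm high, with an upright bright steel pin of 38 mm diameter in its middle; the pin is straight up to 76 mm above the table, then a cone narrows it to 20 mm diameter at its top, 90 mm above the table. Origin on the axis at table height, z up. A core that fits ends with its lower rim on the foot, 15 mm above the table; one that does not fit stops with its lower rim about 78 mm above the table
- tray: shallow open grey plastic tray for cores that fit, fixed, 160 x 160 mm outside, walls 35 mm high and 4 mm thick, floor top 4 to 5 mm above the table; origin at the centre of its underside, x and y along its sides. A core stands clear of the walls when its axis is within 48 mm of the centre along x and y
- carton: deeper open brown cardboard carton for cores that do not fit, fixed, 160 x 160 mm outside, walls 65 mm high and 4 mm thick, floor top 4 to 5 mm above the table; origin at the centre of its underside, x and y along its sides
- parcel: bystander: closed taped cardboard parcel, 100 x 150 x 55 mm, loose; origin at the centre of its underside
- tape_roll: bystander: roll of brown packing tape lying flat, 100 mm diameter, 48 mm high, loose; origin at the centre of its underside
- rule: bystander: flat aluminium rule, 30 x 200 x 6 mm, loose, long side along its y; origin at the centre of its underside

How it is judged:
By the outcome, as a careful person would: the job done as asked, in the order asked, and still so for the second after the job is handed in, with the robot touching nothing.
It also fails if it takes over 72 s, if anything falls off the work surface, if the arm or the gripper's body presses on something with over 40 N, if the wrist force passes 120 N, or if a joint passes its speed limit or range.

ROBOT

A 6-joint arm with a two-finger parallel gripper is mounted at the origin on the work surface. World frame = base frame: x ahead of the robot, y to its left, z up, the work surface at z = 0. Lengths are in mm, angles in rad, forces in N, time in s.
With the tool pointing down it reaches from about 350 to 775 mm from the base axis. Payload 7.3 kg.
Tool frame: the origin (TCP) lies midway between the tips of the shut fingers; the grasp point (between the pads) lies 19 mm behind it; z points along the fingers, y is the direction in which the jaws open and shut (so a half turn about z gives the same grasp; the last joint's range is limited). The gripper opens to 92 mm and grips with 3 to 60 N. Pads are 19 mm wide; open, the fingers measure 130 mm over their backs; the gripper's body (75 mm by 190 mm) begins 47 mm behind the grasp point.
Start: joints at [1.087, 0.342, 1.524, -0, 1.275, -0.146], TCP at [173.978, 495.355, 226.741] pointing down, gripper open.
Joint ranges: [-2.53, 2.53], [-0.77, 2.02], [0.04, 2.7], [-1, 4.14], [0.28, 2.66], [-3.11, 3.11]. Speed limits (rad/s): [2.57, 2.57, 3.14, 3.14, 3.14, 3.14].

INTERFACE

Orientations are given as [roll, pitch, yaw] about the fixed x, y, z axes, in that order (R = Rz(yaw) Ry(pitch) Rx(roll)).
In Python, from plant import sensors, imaging, ticket gives the robot as it stands. The module is installed in compiled form; this text tells all that it offers.
- The arm moves only by the tool arm_command, never from a script. Its argument "increments" is one flat list of numbers, 5 for each row, row after row: the closure, from 0 (fully open) to 1 (shut), then the shift along the tool's x, y, z in mm, then the turn about the tool's z in degrees. In form: [hand, dx, dy, dz, spin, hand, dx, dy, dz, spin, ...]. A call has 1 to 20 rows; each row is the pose to reach, as a shift and turn from the pose commanded when the call began, along the tool's axes at that moment; what a row does not reach only later rows make up. A row lasts 1/8 s, in which the tool goes at most 62.5 mm and 10.7 degrees, less where a joint would pass 70% of its speed; a pose out of reach is approached as far as the arm can. A call with a gripper value outside its range is refused whole. The fingers move at their own pace and stop on an object; the grip force is fixed at half the most. Time passes only in rows, so rows that repeat a pose let the fingers close. It gives the time, the measured TCP pose, the force and the opening at its end, in the units of the state.
- sensors.get_obs(): the state, without advancing time (a new reading comes with each control period).
- imaging.capture(name): name is "side" or "top"; returns the picture (400x640x3 uint8, blue, green, red); there is no depth.
- imaging.calibration(name): a dict with "fx", "fy", "cx", "cy" (pixels), "world_to_cam" (4x4, takes a point from world to camera coordinates). Camera axes: x right, y down, z forward; pixel columns grow to the right and rows downward; lengths in mm; the calibration is good to about 2 mm. A picture is of the moment at which its call begins. calibration takes no time and is no camera call.
- ticket.close_job(): hands the job in, once; it reports no verdict.
The state is a dict: "time": time; "joint_positions": joint angles; "dq": joint speeds; "tau": joint torques, N m; "tool_pos": TCP position; "tcp_rot": TCP orientation; "contact_force": force on the tool from outside, world axes, zero at the start; "moment": the same for the moment, N m; "grip_width": finger opening in mm.
Only numpy, scipy, OpenCV 4.12 (cv2) and the standard library are available. Lean on these libraries where they do the work, as an engineer would, in place of code of your own. Each camera call takes 0.05 s, during which the arm holds its last target. There are 200 camera calls.

## Working session

There is one attempt and no reset: what is moved stays moved. The work goes in short steps, Python scripts to look and compute and a tool call to move; the robot and the scene stay as the last step left them, time stands still between calls to the robot, and variables do not carry over. Pictures are saved under pics/ and viewed, about 8 in all and at most 12, crops included, and the job is handed in when it is done.

Besides the shell and the picture viewer there is one more tool, called after "Emit:" as name(argument=value, ...) on one line, values as JSON. arm_command: Moves the arm, as the interface text tells. Its arguments: {"type":"object","properties":{"increments":{"type":"array","items":{"type":"number"}}},"required":["increments"]}

```bash
mkdir -p pics
cat > h.py <<'E'
import numpy as np, cv2
from plant import sensors, imaging, ticket
def cast(name,u,v,z):
    c=imaging.calibration(name);T=np.array(c["world_to_cam"]);R=T[:3,:3];o=-R.T@T[:3,3]
    d=R.T@np.array([(u-c["cx"])/c["fx"],(v-c["cy"])/c["fy"],1]);return o+d*(z-o[2])/d[2]
def proj(name,p):
    c=imaging.calibration(name);q=(np.array(c["world_to_cam"])@np.r_[p,1])[:3]
    return q[0]/q[2]*c["fx"]+c["cx"],q[1]/q[2]*c["fy"]+c["cy"]
def snap(name,f):
    i=imaging.capture(name);cv2.imwrite("pics/"+f,i);return i
E
python3 - <<'E'
from h import *
snap("top","t0.png");snap("side","s0.png")
o=sensors.get_obs();print({k:np.round(v,3) for k,v in o.items()})
for n in("top","side"):
    c=imaging.calibration(n);T=np.array(c["world_to_cam"]);print(n,c["fx"],-T[:3,:3].T@T[:3,3],T[:3,:3].round(2).tolist())
E
```

```text
{'time': np.float64(0.1), 'joint_positions': array([ 1.087,  0.343,  1.525, -0.   ,  1.275, -0.146]), 'dq': array([ 0.   , -0.002, -0.001, -0.001, -0.   ,  0.001]), 'tau': array([ 3.0000e-03, -4.3201e+01, -2.4470e+01,  7.2000e-02,  5.3000e-02,
       -0.0000e+00]), 'tool_pos': array([173.811, 495.028, 226.139]), 'tcp_rot': array([-3.14 , -0.   ,  2.804]), 'contact_force': array([-0.203, -0.502, -0.423]), 'moment': array([ 0.015, -0.023,  0.014]), 'grip_width': np.float64(91.571)}
top 440.8194718750222 [ 448.01733031    6.29049503 1352.34481489] [[0.0, -1.0, 0.0], [-0.99, -0.0, -0.12], [0.12, -0.0, -0.99]]
side 368.96617826663885 [ 149.86027217 -435.5052098   629.83639534] [[0.69, -0.72, -0.02], [-0.49, -0.45, -0.75], [0.53, 0.53, -0.66]]
```

View pics/t0.png

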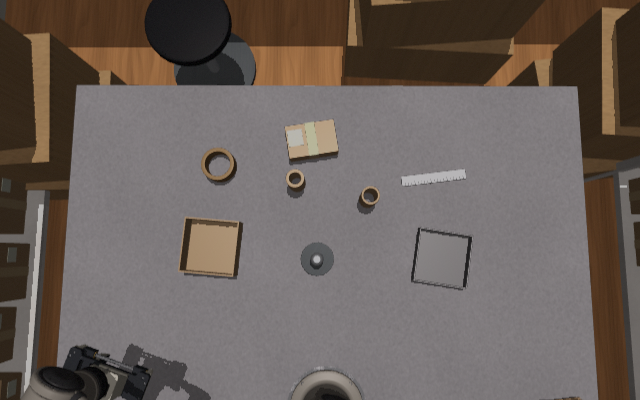

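View pics/s0.png

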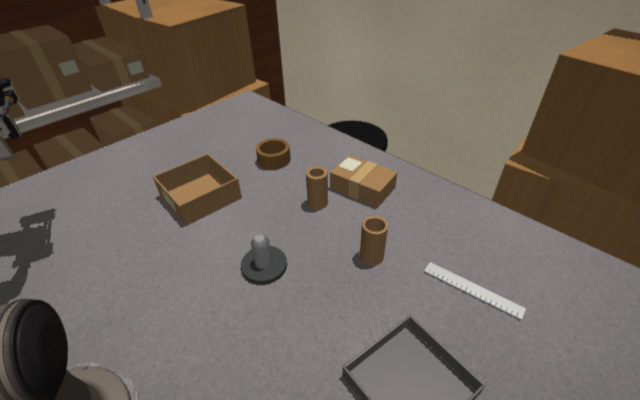

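Top view: cores with rims at about (295,180) and (370,196), gauge at (317,259), carton at (211,247), tray at (442,258). The parcel at (312,140) is close behind the left core. The side view agrees. Next I'll measure by masks.

Run:
```python
from h import *
t=cv2.imread("pics/t0.png");s=cv2.imread("pics/s0.png")
def comps(i,m,n,amin=60):
    k,l,st,c=cv2.connectedComponentsWithStats(m.astype(np.uint8))
    for a in range(1,k):
        if st[a,4]>amin:print(n,a,st[a],c[a].round(1))
    return l
ht=cv2.cvtColor(t,cv2.COLOR_BGR2HSV);hs=cv2.cvtColor(s,cv2.COLOR_BGR2HSV)
mt=(ht[...,1]>70);mt[:100]=0;mt[300:]=0;mt[:,:120]=0;mt[:,520:]=0
comps(t,mt,"top brown")
ms=(hs[...,1]>70);ms[:130]=0;ms[:,:140]=0;ms[:,450:]=0
comps(s,ms,"side brown")
g=t.max(2);print("ground",g[300,250:400:30]);
d=(g<75);d[:200]=0;d[300:]=0;d[:,:280]=0;d[:,490:]=0;l=comps(t,d,"top dark",30)
c=np.hstack([cv2.resize(t[160:290,270:400],None,fx=3,fy=3,interpolation=cv2.INTER_CUBIC),cv2.resize(s[160:290,230:360+40],(510,390),interpolation=cv2.INTER_CUBIC)])
cv2.imwrite("pics/c0.png",cv2.resize(c,(800,int(c.shape[0]*800/c.shape[1]))))
c2=cv2.resize(c[:,:390],(590,590));cv2.imwrite("pics/c1.png",c2);print(c.shape)
```

```text
top brown 1 [315 121  17  14 122] [321.5 126.3]
top brown 3 [285 124  53  38 403] [304.2 148.3]
top brown 12 [201 148  36  34 563] [218.  164.3]
top brown 13 [286 170  19  22 261] [295.1 180.6]
top brown 14 [359 187  21  21 245] [369.1 196.6]
top brown 15 [ 178  217   65   60 3227] [210.1 246.7]
side brown 2 [256 138  34  32 895] [272.8 153.3]
side brown 3 [ 153  154   88   71 3728] [197.9 187.5]
side brown 4 [ 330  155   67   52 2086] [364.  181.6]
side brown 5 [306 166  22  44 820] [316.6 187. ]
side brown 6 [ 360  216   28   50 1122] [372.9 239.9]
ground [130 128 129 128 127]
top dark 1 [357 200  18  14 163] [364.4 206.9]
top dark 3 [411 228  30  58 174] [416.9 259.7]
top dark 4 [421 229  51  58 280] [458.5 250.7]
top dark 6 [310 255  14  15  84] [315.5 264.2]
(390, 900, 3)
```

View pics/c0.png

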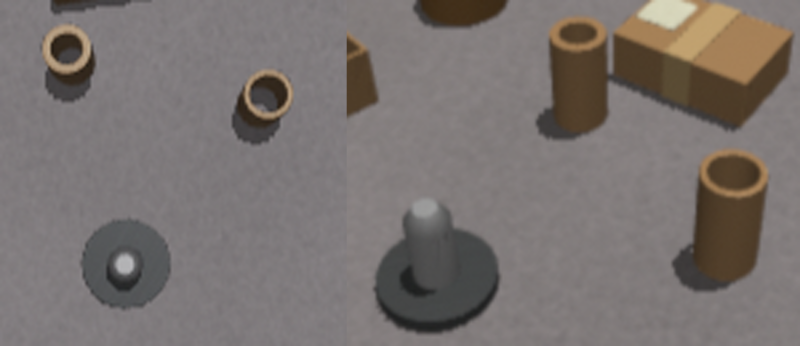

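The crop shows the rims clearly. Top rim centres are about (295.5,178.8) and (370.5,195.8), with the pin top at (316.7,259). In the side view the rims are at (317.1,172.8) and (374.9,225.3), with the pin top at (259.4,238).

Run:
```python
from h import *
P=lambda l,n,u,v,z:print(l,n,cast(n,u+0.0,v,z)[:2].round(1))
P("A","top",295.3,178.6,100);P("A","side",317,172.6,100)
P("B","top",370.3,195.6,100);P("B","side",374.8,225.2,100)
P("pin","top",316.5,258.8,90);P("pin","side",259.2,237.8,90)
P("foot","top",317,258.4,15);P("foot","side",263.7,263,15)
t=cv2.imread("pics/t0.png");h=cv2.cvtColor(t,cv2.COLOR_BGR2HSV)
g=t.max(2).astype(int)
def fit(m,l,z):
    c=max(cv2.findContours(m.astype(np.uint8),0,2)[0],key=cv2.contourArea)
    r=cv2.minAreaRect(c);print(l,np.round(r[0],1),np.round(r[1],1),r[2],cast("top",*r[0],z).round(1))
    b=cv2.boxPoints(r);print([cast("top",*p,z)[:2].round(0).tolist() for p in b])
m=h[...,1]>70;w=np.zeros_like(m);w[210:285,170:250]=1;fit(m&w,"carton",65)
m=cv2.morphologyEx((g<75).astype(np.uint8),3,np.ones((3,3)))>0;w[:]=0;w[222:292,405:478]=1;fit(m&w,"tray",35)
# foot: darker than ground
w[:]=0;w[235:285,290:345]=1;m=(cv2.GaussianBlur(g.astype(np.uint8),(3,3),0)<105)&w
c=max(cv2.findContours(m.astype(np.uint8),0,2)[0],key=cv2.contourArea);e=cv2.fitEllipse(c);print(e,cast("top",*e[0],13).round(1))
# rims: bright brown
for l,x in(("A",295),("B",370)):
    w[:]=0;w[165:212,x-15:x+15]=1;m=(h[...,1]>70)&(h[...,2]>125)&w
    p=np.argwhere(m)[:,::-1].astype(np.float32);e=cv2.minEnclosingCircle(p);print(l,len(p),e,cast("top",*e[0],100).round(1))
print(sensors.get_obs()["tcp_rot"])
```

```text
A top [660.1  90.2]
A side [659.   88.6]
B top [ 611.1 -125.1]
B side [ 609.1 -127.5]
pin top [431.3  28.6]
pin side [429.2  27.3]
foot top [431.5  28.4]
foot side [427.1  25. ]
carton [209.9 246.7] [59.3 55.7] 5.710592269897461 [465.4 338.5  65. ]
[[394.0, 429.0], [555.0, 420.0], [538.0, 247.0], [378.0, 259.0]]
tray [441.  258.5] [55.8 54.5] 7.696051120758057 [ 431.9 -339.6   35. ]
[[364.0, -245.0], [523.0, -270.0], [501.0, -435.0], [342.0, -408.0]]
((316.6574401855469, 258.9749450683594), (32.53281784057617, 32.9912109375), 26.794761657714844) [429.7  29.5  13. ]
A 113 ((294.34210205078125, 178.1210479736328), 8.906939506530762) [661.5  93.  100. ]
B 85 ((370.1428527832031, 195.0357208251953), 9.088174819946289) [ 612.8 -124.7  100. ]
[-3.14030667e+00 -1.76459036e-04  2.80381760e+00]
```

Emit:
arm_command(increments=[0,-593,-221,50,-19.35,0,-593,-221,50,-19.35,0,-593,-221,50,-19.35,0,-593,-221,50,-19.35,0,-593,-221,50,-19.35,0,-593,-221,50,-19.35,0,-593,-221,50,-19.35,0,-593,-221,50,-19.35,0,-593,-221,50,-19.35,0,-593,-221,50,-19.35,0,-593,-221,50,-19.35,0,-593,-221,50,-19.35,0,-593,-221,50,-19.35,0,-593,-221,50,-19.35,0,-593,-221,50,-19.35,0,-593,-221,50,-19.35])

```text
time: 2.1
tool_pos: [660.0, 90.9, 177.1]
tcp_rot: [3.141, 0.0, -3.141]
contact_force: [0.0, -0.5, -0.1]
grip_width: 91.7
```

Emit:
arm_command(increments=[0,0,0,40,0,0,0,0,80,0,0,0,0,105,0,0,0,0,116,0,0,0,0,116,0,1,0,0,116,0,1,0,0,116,0,1,0,0,116,0,1,0,0,116,0,1,0,0,116,0,1,0,0,116,0,1,0,0,116,0,1,0,0,116,0])

```text
time: 3.72
tool_pos: [660.4, 90.4, 61.0]
tcp_rot: [3.141, 0.001, 3.142]
contact_force: [-0.2, -0.3, 2.7]
grip_width: 54.5
```

Emit:
arm_command(increments=[1,0,0,-50,0,1,0,0,-100,0,1,0,0,-115,0,1,60,-16,-115,0,1,120,-33,-115,0,1,180,-49,-115,0,1,220,-60,-115,0,1,230,-62.5,-115,0,1,230,-62.5,-115,0,1,230,-62.5,-115,0,1,230,-62.5,-115,0])

```text
time: 5.1
tool_pos: [431.0, 28.0, 175.4]
tcp_rot: [3.141, -0.0, -3.141]
contact_force: [-0.3, 0.3, -0.2]
grip_width: 54.3
```

Run:
```python
from h import *
s=snap("side","s1.png")
o=sensors.get_obs();print(o["tool_pos"].round(1),o["grip_width"],o["contact_force"].round(2),o["moment"].round(2))
cv2.imwrite("pics/s1c.png",cv2.resize(s[110:310,170:370],(600,600),interpolation=cv2.INTER_CUBIC))
p=o["tool_pos"]
for z in(115,215):print(z,proj("side",[p[0],p[1],z]))
print("pin top",proj("side",[430.5,28,90]))
```

```text
[430.9  28.  175.4] 54.43514692078544 [ 0.18  0.01 -1.51] [ 0.01  0.02 -0.02]
115 (np.float64(257.98720996049633), np.float64(228.45925052030753))
215 (np.float64(250.55827965469854), np.float64(189.14563651822317))
pin top (np.float64(259.4992815144712), np.float64(237.30001548093017))
```

View pics/s1c.png

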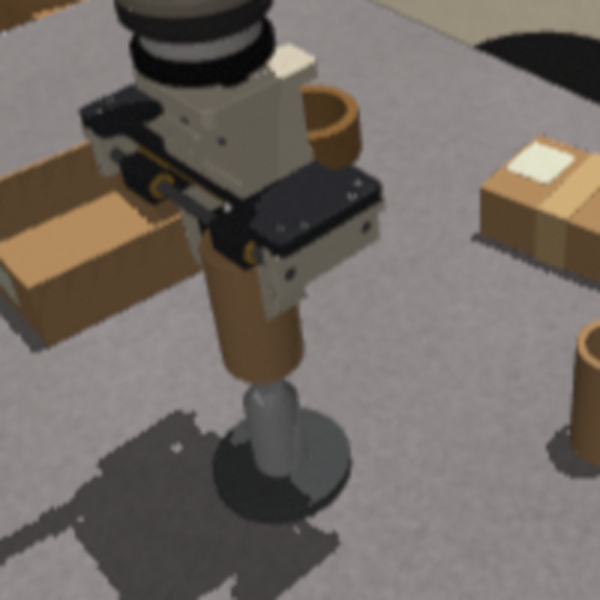

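The crop shows the core's lower rim right above the pin tip, centred to about 1 mm: core column ≈ 257.7, pin column ≈ 260. I'll descend in steps and watch the force.

Emit:
arm_command(increments=[1,0,0,12,0,1,0,0,24,0,1,0,0,30,0,1,0,0,33,0,1,0,0,34,0,1,0,0,34,0])

```text
time: 5.9
tool_pos: [430.4, 27.8, 141.9]
tcp_rot: [-3.142, 0.001, 3.142]
contact_force: [0.9, -0.1, -1.2]
grip_width: 54.3
```

Emit:
arm_command(increments=[1,0,0,1.5,0,1,0,0,3,0,1,0,0,3,0])

```text
time: 6.28
tool_pos: [430.1, 27.6, 138.8]
tcp_rot: [-3.141, -0.0, -3.141]
contact_force: [-0.9, -2.5, 1.0]
grip_width: 54.0
```

Emit:
arm_command(increments=[1,0,0,1,0,1,0,0,2,0,1,0,0,2,0])

```text
time: 6.65
tool_pos: [430.9, 27.6, 137.8]
tcp_rot: [-3.141, 0.002, -3.142]
contact_force: [-2.3, -1.6, 11.3]
grip_width: 54.0
```

Emit:
arm_command(increments=[1,1.5,-1,0,0,1,1.5,-1,0.5,0,1,1.5,-1,0.5,0])

```text
time: 7.02
tool_pos: [430.1, 27.2, 137.7]
tcp_rot: [3.141, 0.004, 3.141]
contact_force: [-0.1, 2.3, 11.4]
grip_width: 54.6
```

Emit:
arm_command(increments=[1,-3,2,0,0,1,-3,2,0,0,1,-3,2,0,0])

```text
time: 7.4
tool_pos: [432.2, 28.3, 137.4]
tcp_rot: [-3.14, 0.002, -3.141]
contact_force: [-3.0, -4.0, 12.6]
grip_width: 54.3
```

Run:
```python
from h import *
s=snap("side","s2.png")
cv2.imwrite("pics/s2c.png",cv2.resize(s[150:300,190:340],(600,600),interpolation=cv2.INTER_CUBIC))
# bore ratio from initial top picture: dark pixels inside rims
t=cv2.resize(cv2.imread("pics/t0.png")[160:215,275:390],None,fx=6,fy=6,interpolation=cv2.INTER_CUBIC);cv2.imwrite("pics/bore.png",t)
```

```text
(no output)
```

View pics/s2c.png

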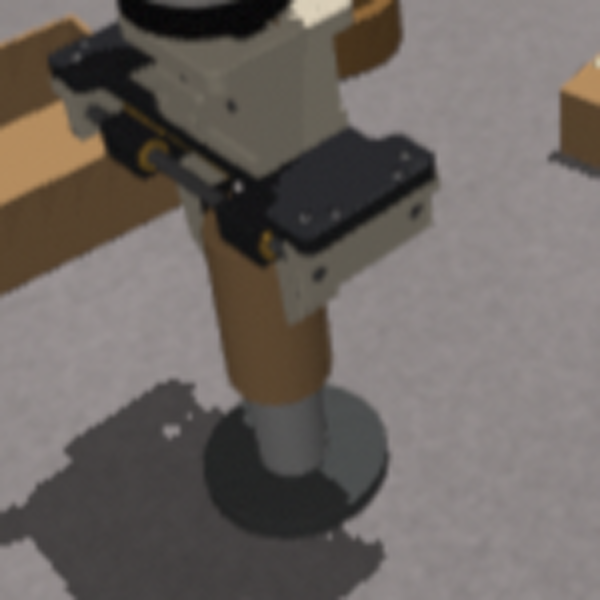

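View pics/bore.png

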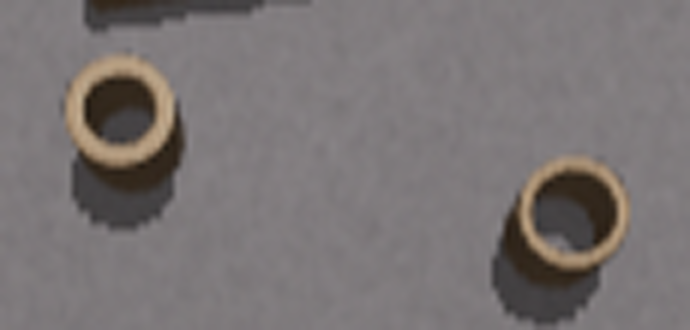

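The pictures agree with the trial. The pressed core's rim sits at the top of the straight pin with the pin shaft showing below it. The first top view also shows this core has the thicker wall. It stopped at about 77 mm with 11–13 N, and shifting it sideways made no difference, so it goes in the carton.

Emit:
arm_command(increments=[1,1.5,-1,-10,0,1,1.5,-1,-25,0,1,0,0,-40,0,1,-5,50,-40,0,1,-10,100,-40,0,1,-17,150,-40,0,1,-23,200,-40,0,1,-28,250,-40,0,1,-32,290,-40,0,1,-34,312,-40,0,1,-34,312,-40,0,1,-34,312,-40,0,1,-34,312,-40,0])

```text
time: 9.07
tool_pos: [465.8, 339.9, 176.4]
tcp_rot: [-3.142, -0.0, 3.14]
contact_force: [0.1, 0.7, -1.6]
grip_width: 54.5
```

Run:
```python
from h import *
s=snap("side","s3.png")
o=sensors.get_obs();print(o["tool_pos"].round(1),o["grip_width"],o["contact_force"].round(2),o["moment"].round(2))
cv2.imwrite("pics/s3c.png",cv2.resize(s[70:270,110:310],(600,600),interpolation=cv2.INTER_CUBIC))
```

```text
[465.9 340.  176.4] 54.23030718407747 [-0.32  0.57 -1.9 ] [ 0.04 -0.01 -0.  ]
```

View pics/s3c.png

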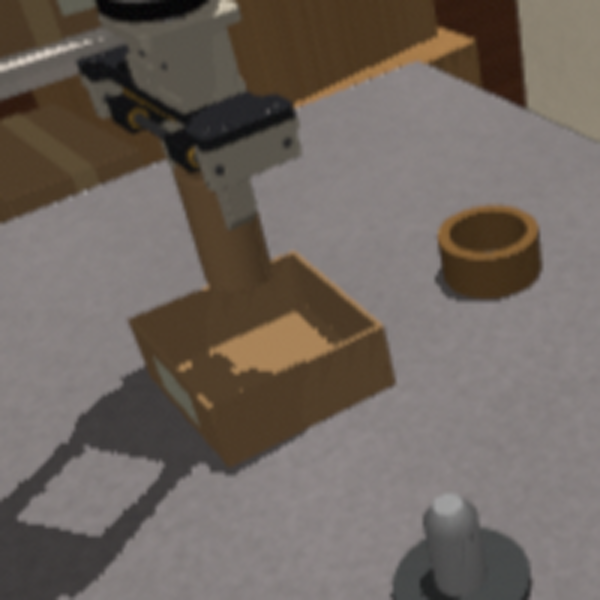

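The core hangs upright above the carton, its rim at about (235,290) in the crop and still around 115 mm up. Lowering it.

Emit:
arm_command(increments=[1,0,0,35,0,1,0,0,70,0,1,0,0,95,0,1,0,0,106,0,1,0,0,108,0,1,0,0,109,0,1,0,0,109,0])

```text
time: 10.0
tool_pos: [466.2, 341.1, 68.2]
tcp_rot: [3.141, 0.002, 3.142]
contact_force: [0.3, 0.7, -1.0]
grip_width: 54.1
```

Emit:
arm_command(increments=[1,0,0,1,0,1,0,0,2,0,1,0,0,2,0])

```text
time: 10.38
tool_pos: [465.7, 340.8, 65.2]
tcp_rot: [3.142, -0.0, 3.142]
contact_force: [-0.4, 0.6, -1.9]
grip_width: 54.5
```

Emit:
arm_command(increments=[1,0,0,0.7,0,1,0,0,1.4,0,1,0,0,1.4,0])

```text
time: 10.75
tool_pos: [465.9, 341.0, 64.7]
tcp_rot: [3.141, 0.001, -3.142]
contact_force: [-2.2, -1.6, 6.5]
grip_width: 54.2
```

Contact with the floor at 6.5 N. Next: open, retreat straight up, then go above B at (611,−126).

Emit:
arm_command(increments=[0.2,0,0,-0.5,0,0,0,0,-0.5,0,0,0,0,-0.5,0,0,0,0,-0.5,0,0,0,0,-0.5,0,0,0,0,-25,0,0,0,0,-60,0,0,0,0,-115,0,0,0,0,-115,0])

```text
time: 11.88
tool_pos: [467.9, 342.1, 183.5]
tcp_rot: [3.137, 0.008, 3.142]
contact_force: [-0.7, -0.4, -1.4]
grip_width: 91.7
```

Emit:
arm_command(increments=[0,-145,-467,0,0,0,-145,-467,0,0,0,-145,-467,0,0,0,-145,-467,0,0,0,-145,-467,0,0,0,-145,-467,0,0,0,-145,-467,0,0,0,-145,-467,0,0,0,-145,-467,0,0,0,-145,-467,0,0,0,-145,-467,0,0,0,-145,-467,0,0,0,-145,-467,0,0])

```text
time: 13.5
tool_pos: [610.7, -125.4, 179.0]
tcp_rot: [3.142, 0.0, -3.141]
contact_force: [-0.0, 0.1, 0.5]
grip_width: 91.8
```

Run:
```python
from h import *
t=snap("top","t4.png");s=snap("side","s4.png")
o=sensors.get_obs();print(o["tool_pos"].round(1))
c=np.hstack([cv2.resize(t[130:280,170:470],(600,300)),cv2.resize(s[130:280,120:220],(200,300))]);cv2.imwrite("pics/c4.png",c)
```

```text
[ 610.7 -125.7  178.9]
```

View pics/c4.png

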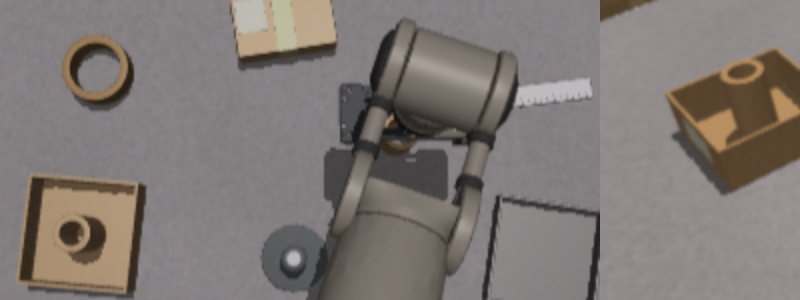

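The first core stands upright in the carton, with its rim at (73,232) in the crop, clear of the walls. The gripper is over B. Grasping it now.

Emit:
arm_command(increments=[0,0,0,40,0,0,0,0,80,0,0,0,0,107,0,0,0,0,118,0,0,0,0,118,0,1,0,0,118,0,1,0,0,118,0,1,0,0,118,0,1,0,0,118,0,1,0,0,118,0,1,0,0,118,0,1,0,0,118,0,1,0,0,118,0])

```text
time: 15.22
tool_pos: [610.8, -126.2, 61.0]
tcp_rot: [-3.142, 0.0, 3.142]
contact_force: [-0.7, 0.4, 3.4]
grip_width: 53.7
```

Emit:
arm_command(increments=[1,0,0,-50,0,1,0,0,-100,0,1,0,0,-115,0,1,38,32,-115,0,1,76,65,-115,0,1,114,97,-115,0,1,152,129,-115,0,1,174,147,-115,0,1,180.5,153.5,-115,0,1,180.5,153.5,-115,0,1,180.5,153.5,-115,0,1,180.5,153.5,-115,0])

```text
time: 16.73
tool_pos: [430.8, 26.8, 175.6]
tcp_rot: [-3.142, -0.0, 3.141]
contact_force: [0.3, 0.2, -1.1]
grip_width: 53.9
```

Emit:
arm_command(increments=[1,0,0,12,0,1,0,0,24,0,1,0,0,30,0,1,0,0,33,0,1,0,0,34,0,1,0,0,34,0])

```text
time: 17.48
tool_pos: [430.4, 27.4, 142.0]
tcp_rot: [3.142, 0.0, 3.142]
contact_force: [-0.4, 0.4, -1.0]
grip_width: 53.8
```

Emit:
arm_command(increments=[1,0,0,1.5,0,1,0,0,3,0,1,0,0,3,0])

```text
time: 17.85
tool_pos: [430.2, 27.4, 138.7]
tcp_rot: [3.142, -0.0, 3.142]
contact_force: [0.2, -0.4, -1.3]
grip_width: 53.8
```

Emit:
arm_command(increments=[1,0,0,1,0,1,0,0,2,0,1,0,0,2,0])

```text
time: 18.23
tool_pos: [430.1, 27.4, 136.7]
tcp_rot: [3.141, -0.0, 3.141]
contact_force: [0.1, -0.1, -1.9]
grip_width: 53.9
```

Emit:
arm_command(increments=[1,0,0,2,0,1,0,0,4,0,1,0,0,6,0,1,0,0,8,0,1,0,0,8,0])

```text
time: 18.85
tool_pos: [430.0, 27.4, 128.5]
tcp_rot: [3.141, -0.001, 3.142]
contact_force: [-1.4, 0.0, -2.2]
grip_width: 53.9
```

Emit:
arm_command(increments=[1,0,0,6,0,1,0,0,12,0,1,0,0,18,0,1,0,0,24,0,1,0,0,24,0])

```text
time: 19.48
tool_pos: [429.8, 27.4, 104.2]
tcp_rot: [3.141, -0.001, 3.142]
contact_force: [-2.5, 1.3, -3.2]
grip_width: 53.7
```

Emit:
arm_command(increments=[1,0,0,6,0,1,0,0,12,0,1,0,0,18,0,1,0,0,23,0,1,0,0,25,0,1,0,0,25,0])

```text
time: 20.23
tool_pos: [429.7, 27.4, 79.4]
tcp_rot: [3.141, -0.001, 3.142]
contact_force: [-4.5, 3.0, -2.7]
grip_width: 54.1
```

Emit:
arm_command(increments=[1,0,0,1,0,1,0,0,2,0,1,0,0,3,0,1,0,0,3,0])

```text
time: 20.72
tool_pos: [429.8, 27.5, 76.7]
tcp_rot: [3.141, -0.001, 3.142]
contact_force: [-5.9, 3.0, -0.0]
grip_width: 53.9
```

Emit:
arm_command(increments=[1,0.5,0,0.7,0,1,0.5,0,1.4,0,1,0.5,0,1.4,0])

```text
time: 21.1
tool_pos: [429.7, 27.5, 76.0]
tcp_rot: [3.141, 0.0, -3.142]
contact_force: [-6.3, 3.0, 8.1]
grip_width: 53.7
```

Run:
```python
from h import *
s=snap("side","s5.png")
cv2.imwrite("pics/s5c.png",cv2.resize(s[150:300,190:340],(600,600),interpolation=cv2.INTER_CUBIC))
```

```text
(no output)
```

View pics/s5c.png

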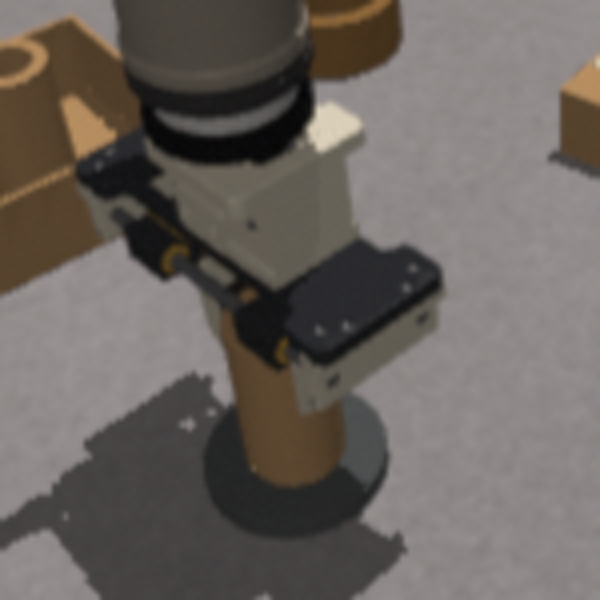

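The core's lower rim sits on the foot at about (293,485) in the crop, with no pin showing below it. It went fully home, so I'll lift it straight off and take it to the tray.

Emit:
arm_command(increments=[1,0,0,-12,0,1,0,0,-24,0,1,0,0,-36,0,1,0,0,-48,0,1,0,0,-60,0,1,0,0,-72,0,1,0,0,-84,0,1,0,0,-96,0,1,0,0,-108,0,1,0,0,-108,0])

```text
time: 22.4
tool_pos: [430.3, 27.3, 184.4]
tcp_rot: [-3.141, 0.002, 3.142]
contact_force: [-0.1, 0.3, -1.0]
grip_width: 53.9
```

Emit:
arm_command(increments=[1,-1,-40,0,0,1,-2,-90,0,0,1,-2,-140,0,0,1,-2,-190,0,0,1,-2,-240,0,0,1,-2,-290,0,0,1,-2,-335,0,0,1,-2,-360,0,0,1,-2,-368,0,0,1,-2,-368,0,0,1,-2,-368,0,0,1,-2,-368,0,0])

```text
time: 23.9
tool_pos: [431.9, -339.7, 183.6]
tcp_rot: [3.141, 0.0, -3.141]
contact_force: [-0.4, 0.6, -1.0]
grip_width: 53.7
```

Emit:
arm_command(increments=[1,0,0,35,0,1,0,0,70,0,1,0,0,98,0,1,0,0,112,0,1,0,0,116,0,1,0,0,116,0,1,0,0,116,0])

```text
time: 24.78
tool_pos: [432.2, -341.1, 68.4]
tcp_rot: [-3.14, 0.001, 3.142]
contact_force: [-0.3, -0.0, -1.2]
grip_width: 54.1
```

Emit:
arm_command(increments=[1,0,0,1,0,1,0,0,2,0,1,0,0,2,0])

```text
time: 25.15
tool_pos: [431.7, -340.6, 65.4]
tcp_rot: [3.141, -0.0, 3.142]
contact_force: [0.0, 0.1, -1.0]
grip_width: 53.9
```

Emit:
arm_command(increments=[1,0,0,0.7,0,1,0,0,1.2,0,1,0,0,1.2,0])

```text
time: 25.52
tool_pos: [431.9, -340.7, 65.0]
tcp_rot: [-3.141, 0.001, 3.142]
contact_force: [-1.5, 2.3, 5.5]
grip_width: 53.8
```

Emit:
arm_command(increments=[0.2,0,0,-0.5,0,0,0,0,-0.5,0,0,0,0,-0.5,0,0,0,0,-0.5,0,0,0,0,-0.5,0,0,0,0,-25,0,0,0,0,-60,0,0,0,0,-115,0,0,0,200,-150,0,0,0,200,-150,0,0,0,200,-150,0,0,0,200,-150,0,0,0,200,-150,0,0,0,200,-150,0])

```text
time: 27.28
tool_pos: [431.8, -141.9, 213.8]
tcp_rot: [-3.141, -0.0, 3.141]
contact_force: [-0.3, 0.3, 1.1]
grip_width: 92.0
```

Run:
```python
from h import *
t=snap("top","t6.png");o=sensors.get_obs();print(o["time"],o["tool_pos"].round(1))
t0=cv2.imread("pics/t0.png")
for n,(a,b,c,d) in dict(parcel=(115,163,280,342),tape=(143,187,196,242),rule=(165,190,397,470)).items():
    print(n,"mean/max diff",cv2.absdiff(t[a:b,c:d],t0[a:b,c:d]).mean().round(2),cv2.absdiff(t[a:b,c:d],t0[a:b,c:d]).max())
cv2.imwrite("pics/t6c.png",cv2.resize(t[110:300,170:490],(800,475)))
```

```text
27.325 [ 431.7 -142.   213.8]
parcel mean/max diff 3.31 6
tape mean/max diff 2.97 8
rule mean/max diff 3.42 5
```

View pics/t6c.png

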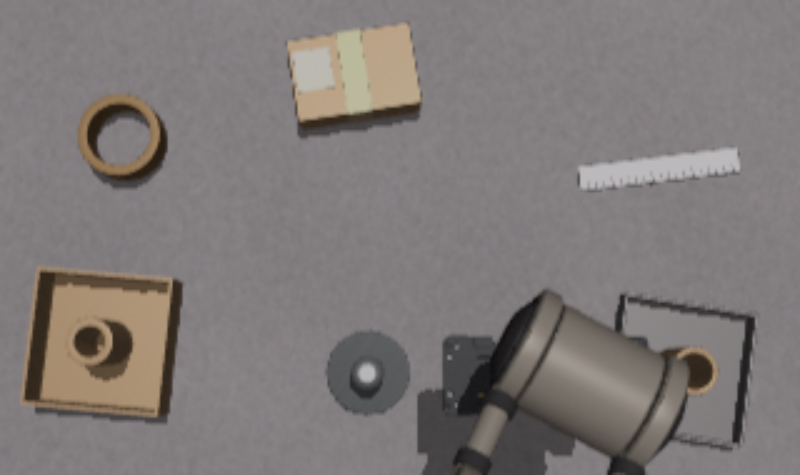

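Both cores stand upright: the thick-walled one in the carton at crop (92,342), the thin-walled one in the tray at (697,371), partly behind the arm. The parcel, tape roll and rule haven't moved. Handing in.

```bash
python3 -c "
from plant import ticket;print(ticket.close_job())"
```

```text
the job is handed in; nothing more can be done
None
```

Both cores were checked on the gauge pin and put away, and the job was handed in at about 27 s of the 72 s allowed.

- **First core (left, thicker wall):** it stopped at the pin's tip with its lower rim about 77 mm up, at 11–13 N. Shifting it sideways made no difference, so it stands upright in the carton.
- **Second core:** it slid down freely and came to rest on the foot with its rim at 15 mm, at 8 N. A side picture confirmed it was fully home, and it stands upright in the tray.

**Last checks:** the final top view shows both cores upright and clear of the walls, though the arm partly hides the one in the tray. The parcel, tape roll and rule look unchanged from the first picture, and the gripper is empty and clear of everything. No check failed or disagreed.

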